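# Empty the ball tipper into its catch tray

### The job

Empty the steel bearing balls out of the tipping pan into the black tray: push the button beside the T-handle so that the handle pops out, and turn the handle clockwise to its stop to unlatch the pan. Then lift the pan by its bar to 45 degrees (within five), hold it there for about a second until all three balls have run out, and lower it gently back to level, never letting it drop or tipping it far beyond that angle. Leave the T-handle out and turned, and leave the other things on the bench where they are.

Things in the scene. Friction and masses are not known exactly. Their poses are not given: they have to be found in the camera images.
- tipper: the ball tipper: a grey machine base 230 x 220 x 34 mm bolted to the bench, carrying a hinged steel pan and, on its side towards the robot, a white console with a plate sloping at 24 degrees. Origin: on the bench, roughly under the pan's middle; x away from the robot (along the pan's hinge), y towards the pan's handle side, z up
- t_bar (a point): centre of the steel bar of the T-handle: 70 mm long, 12 mm wide, 14 mm deep. z: outward normal of the sloping plate (24 degrees off vertical, leaning to -x of the tipper); y: along the bar. Latched, its centre is 1 mm below the plate's face, outer face 6 mm above it, and it can neither be pulled nor turned. Popped, centre 19 mm and outer face 26 mm above the plate
- plate_face (a point): point of the sloping plate's flat face right under the bar's centre, on the handle's turning axis (z of t_bar); axes as the tipper's. The plate is 80 mm (up the slope) x 150 mm; from here 40 mm to its upper and lower edges, 50 mm to its +y edge. Once the button is pushed, a spring (about 4 N) pops the bar 20 mm straight out; it stays out and can then be turned
- button_top (a point): centre of the outer face of the round black release button, 22 mm across, 9 mm proud of the same sloping plate, 65 mm beside the bar's centre towards -y. Same axes as the latched bar: z is the plate's outward normal. It is pushed in along -z: 6 mm of travel, spring 3 N at first touch and 6 N fully in; the handle is let go at about 5 mm
- release_button (a joint): how far the button is pushed in, m (0 out, 0.006 fully in; springs back)
- handle_pop (a joint): how far the T-handle stands out, m (0 latched in, 0.020 popped out)
- handle_turn (a joint): turn of the T-handle, rad: 0 latched (bar level, along y of the tipper), grows clockwise seen from outside looking onto the plate, stop at 1.3 (75 degrees). It is stiff and stays where left (about 0.06 N m). At 0 its tongue sticks out of the console over a lug of the pan and holds the pan down
- pan (a joint): tilt of the pan, rad: 0 level (at rest), grows as its handle side is lifted and it pours towards -y of the tipper. It falls back of its own weight (about 0.8 N m, 4 N at the bar) if let go. Balls stay in it below about 33 degrees
- pan_bar (a point): middle of the pan's lifting handle: a round steel bar 10 mm thick, 90 mm long, along x of this point (parallel to the hinge), standing on two legs 45 mm above the pan's rim on its +y side, 160 mm above the bench when level. Fingers can pinch it from above and the bar may swivel between them. y and z of this point tilt with the pan; with the pan level z is up
- pan_hinge (a point): point on the pan's fixed hinge axis, which runs along x of this point (level), 85 mm above the bench. With the pan level the bar lies 200 mm from it along +y and 75 mm above it. Lifting turns the pan about +x. The pan is open, 140 mm wide, 235 mm long, its rim 30 mm above the axis
- tray: open black catch tray, 200 x 180 mm, walls 4 mm thick and 55 mm high, fixed to the bench under the pan's pouring lip. Origin: centre of its underside; axes along its sides
- ball0_center (a point): centre of one of the three plain steel bearing balls, 24 mm across, lying loose in the pan
- ball1_center (a point): centre of one of the three plain steel bearing balls, 24 mm across, lying loose in the pan
- ball2_center (a point): centre of one of the three plain steel bearing balls, 24 mm across, lying loose in the pan
- oil_bottle: bystander: a white plastic oil bottle with a black cap, 52 mm across, 130 mm tall, standing; origin at its underside; leave it where it is
- vise: bystander: a dark steel drill-press vise, 130 x 75 x 46 mm, with a screw and cross bar; origin at its underside; leave it where it is
- wrench: bystander: a steel spanner, 160 mm long, lying flat; origin near its middle; leave it where it is
- screwdriver: bystander: a screwdriver, 190 mm long, black handle, lying flat; origin near its middle; leave it where it is
- offcut: bystander: a timber offcut, 70 x 110 x 40 mm; origin at its underside; leave it where it is
- drill_case: bystander: an open blue metal drill case, 110 x 170 x 30 mm, its lid standing up 125 mm; origin at its underside; leave it where it is
- tin: bystander: an open aluminium tin, 70 mm across, 80 mm tall, standing; origin at its underside; leave it where it is

How it is judged:
By the outcome, as a careful person would: the job done as asked, in the order asked, and still so for the second after the job is handed in, with the robot touching nothing.
It also fails if it takes over 66 s, if anything falls off the work surface, if the arm or the gripper's body presses on something with over 40 N, if the wrist force passes 120 N, or if a joint passes its speed limit or range.

### The arm

A 6-joint arm with a two-finger parallel gripper is mounted at the origin on the work surface. World frame = base frame: x ahead of the robot, y to its left, z up, the work surface at z = 0. Lengths are in m, angles in rad, forces in N, time in s.
With the tool pointing down it reaches from about 0.275 to 0.725 m from the base axis. Payload 5.6 kg.
Tool frame: the origin (TCP) lies between the finger pads; the fingertips stand 8 mm ahead of it and the grasp point (between the pads) lies 11 mm behind it; z points along the fingers, y is the line along which they close (so a half turn about z gives the same grasp; the last joint's range is limited). The gripper opens to 85 mm and grips with 20 to 120 N. Pads are 22 mm wide; open, the fingers measure 114 mm over their backs; the gripper's body (76 mm by 85 mm) begins 54 mm behind the grasp point. The pads swing forward as they close: fully open they stand 13 mm farther back than shut.
Start: joints at [-0.975, 0.255, 0.108, 0, -1.424, -0.285], TCP at [0.168, -0.524, 0.239] pointing down, gripper open.
Joint ranges: [-2.95, 2.95], [-1.21, 1.97], [-1.09, 1.5], [-2.87, 1.71], [-2.94, -0.07], [-3.05, 3.05]. Speed limits (rad/s): [2.57, 2.57, 3.14, 3.14, 3.14, 3.14].

### API

Orientations are given as a rotation vector (axis times angle).
In Python, from bench import robot, fingers, solver, status, snapshot, camera_model, close_job gives the robot as it stands. Calls block until the motion is done:
- robot.goto(position, orientation): joint-space move of the TCP to a pose.
- robot.servo_line(position, rot=None, speed=0.15, until_force=None): straight line of the TCP; rot=None keeps the orientation; speed is the mean speed in m/s. With until_force (N) it stops when the force on the tool has changed by that much, and returns True; else False.
- robot.movej(angles): joint-space move.
- fingers.move_gripper(opening, f_grip=None): finger opening in m; f_grip is the grip in N (None keeps the last); returns when the fingers have stopped.
- robot.hold(seconds).
- solver.inverse_kinematics(position, orientation): joint angles nearest the present ones, or None.
- status.observe(): the state.
- snapshot(name): name is "scene" or "top" or "wrist"; returns the picture (384x512x3 uint8, red, green, blue); there is no depth.
- camera_model(name): a dict with "fx", "fy", "cx", "cy" (pixels), "extrinsics" (4x4, takes a point from camera to world coordinates). Camera axes: x right, y down, z forward; pixel columns grow to the right and rows downward; lengths in m; the calibration is good to about 2 mm. A picture is of the moment at which its call begins: read the wrist's pose just before it. camera_model takes no time and is no camera call; for the wrist camera it gives the pose at the moment of the call.
A pose or a line that the arm cannot do raises robot.PlanningError and nothing moves.
- close_job(): hands the job in; it is judged then, once.
The state is a dict: "clock": time; "joint_positions": joint angles; "joint_vel": joint speeds; "tau": joint torques, N m; "tool_pos": TCP position; "tcp_rot": TCP orientation; "force": force on the tool from outside, world axes, zero at the start; "ft_torque": the same for the moment, N m; "width": finger opening in m; "gripper_force": force on a finger pad.
Only numpy, scipy, OpenCV 4.12 (cv2) and the standard library are available. Lean on these libraries where they do the work, as an engineer would, in place of code of your own. Each camera call takes 0.05 s, during which the arm holds its last target. There are 200 camera calls.

## Working session

There is one attempt and no reset: what is moved stays moved. The work goes in short steps, each a Python script; the robot and the scene stay as the last script left them, time stands still between calls to the robot, and variables do not carry over. Pictures are saved under pics/ and viewed, at most 10 in all, crops included, and the job is handed in when it is done.

```bash
mkdir -p pics; ls; python3 - <<'E'
from bench import *
import cv2
for n in("scene","top"):
    cv2.imwrite(f"pics/{n}0.png",cv2.resize(snapshot(n)[...,::-1],(800,600),interpolation=cv2.INTER_CUBIC))
    m=camera_model(n);print(n,m["fx"],m["fy"],m["cx"],m["cy"]);print(m["extrinsics"])
print(status.observe())
E
```

```text
pics
scene 350.9922028270414 350.9922028270414 255.9642823445311 185.8046663113905
[[-0.52082614  0.61220979 -0.59492798  1.0682572 ]
 [ 0.85346585  0.35845936 -0.37828948  0.3356393 ]
 [-0.01833502 -0.70477377 -0.70919515  0.77967495]
 [ 0.          0.          0.          1.        ]]
top 350.39788351366707 350.39788351366707 251.08191934186908 191.02505121679826
[[-0.01040475 -0.99443288  0.10485699  0.44027219]
 [-0.99986133  0.01171003  0.01184023 -0.03293814]
 [-0.01300219 -0.10471926 -0.99441682  1.00733608]
 [ 0.          0.          0.          1.        ]]
{'clock': 0.1, 'joint_positions': array([-9.75417219e-01,  2.55728721e-01,  1.07108713e-01, -3.79422361e-04,
       -1.42388505e+00, -2.84583107e-01]), 'joint_vel': array([ 0.00088145, -0.00164604,  0.00289733,  0.00212979, -0.00075808,
        0.00145686]), 'tau': array([-1.40334156e-03, -3.87603879e+01,  2.38473344e+01,  5.37781745e+00,
       -3.78689234e-03,  1.38103024e-05]), 'tool_pos': array([ 0.1680991 , -0.52323556,  0.23846118]), 'tcp_rot': array([ 4.86087766e-01, -3.10336538e+00, -2.67918637e-03]), 'force': array([-0.08291086,  0.06544136, -0.08471741]), 'ft_torque': array([-0.02018637,  0.03818343,  0.01286529]), 'gripper_force': 0.0, 'width': 0.08560651888970598}
```

View pics/scene0.png

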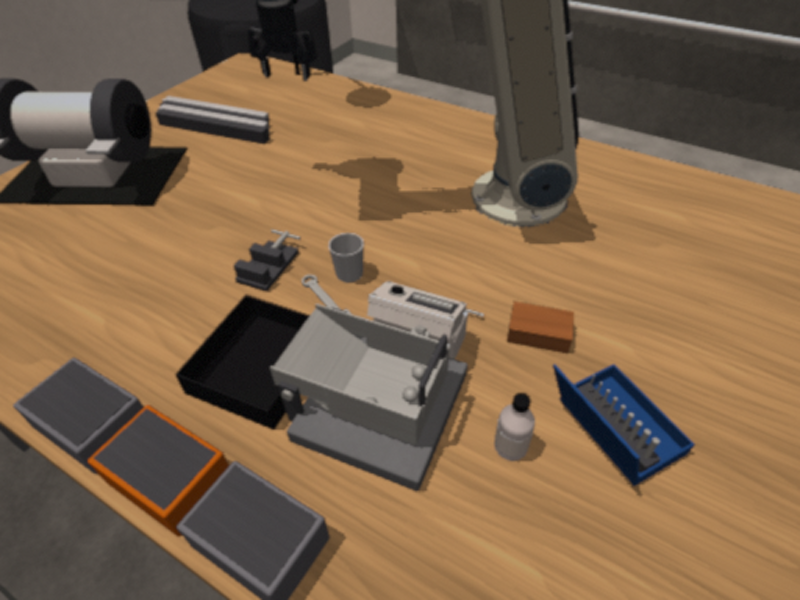

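View pics/top0.png

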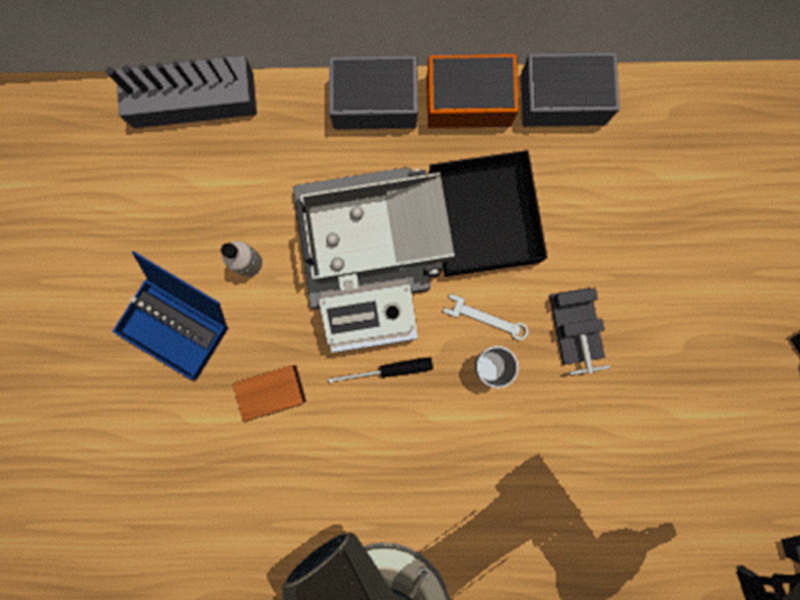

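The scene view shows the console with the button at (398,290), the bar at about (432,302) and the pan bar near (432,370). In the top view the button is at (392,312), the bar at (353,317), the pan bar along (303,205)-(312,270), and the balls at (356,213), (333,240) and (337,264). Next I triangulate these and take a close look.

```bash
cat > h.py <<'E'
from bench import *
import numpy as np, cv2
from scipy.spatial.transform import Rotation as R
def ray(m,u,v):
    E=m["extrinsics"];d=E[:3,:3]@np.array([(u-m["cx"])/m["fx"],(v-m["cy"])/m["fy"],1]);return E[:3,3],d/np.linalg.norm(d)
def plane(m,u,v,z):
    o,d=ray(m,u,v);return o+d*(z-o[2])/d[2]
def tri(rs):
    A=sum(np.eye(3)-np.outer(d,d) for o,d in rs);b=sum((np.eye(3)-np.outer(d,d))@o for o,d in rs)
    return np.linalg.solve(A,b)
def rv(x,y,z): return R.from_matrix(np.column_stack([x,y,z])).as_rotvec()
E
python3 - <<'E'
from h import *
k=512/800;t=camera_model("top");s=camera_model("scene")
for n,a,b in(("button",(392,312),(398,290)),("bar",(353,317),(432,302))):
    print(n,tri([ray(t,a[0]*k,a[1]*k),ray(s,b[0]*k,b[1]*k)]))
for p in((303,205),(312,270)):print("panbar",plane(t,p[0]*k,p[1]*k,.16))
for p in((430,165),(528,152),(546,258),(447,274)):print("tray",plane(t,p[0]*k,p[1]*k,.055))
w=camera_model("wrist");o=status.observe();T=np.eye(4);T[:3,:3]=R.from_rotvec(o["tcp_rot"]).as_matrix();T[:3,3]=o["tool_pos"]
print(w["fx"],w["cx"],w["cy"],"\n",np.linalg.inv(T)@w["extrinsics"])
E
```

```text
button [ 0.51216656 -0.02169982  0.11564434]
bar [0.50522314 0.04166559 0.11332889]
panbar [0.68057146 0.11745852 0.16      ]
panbar [0.5759972  0.10261558 0.16      ]
tray [ 0.78061551 -0.09169736  0.055     ]
tray [ 0.80203345 -0.26776106  0.055     ]
tray [ 0.60899693 -0.29228344  0.055     ]
tray [ 0.58275769 -0.11803084  0.055     ]
283.6548411438198 259.5442862700792 190.8569292522317 
 [[-1.34467644e-04 -9.61663426e-01 -2.74232449e-01  6.97239554e-02]
 [ 9.99999791e-01 -3.02608059e-04  5.70827733e-04 -1.03562003e-03]
 [-6.31929102e-04 -2.74232315e-01  9.61663266e-01 -1.33954398e-01]
 [ 0.00000000e+00  0.00000000e+00  0.00000000e+00  1.00000000e+00]]
```

```bash
cat >> h.py <<'E'
YAW=np.radians(7)
def frame(yaw=None):
    yaw=YAW if yaw is None else yaw
    ex=np.array([np.cos(yaw),np.sin(yaw),0]);ey=np.array([-np.sin(yaw),np.cos(yaw),0]);ez=np.array([0,0,1.])
    n=-np.sin(np.radians(24))*ex+np.cos(np.radians(24))*ez
    return ex,ey,ez,n
def platerot(s=1,turn=0):   # tool z=-n, tool x = s*ey, then turned clockwise (about -n)
    ex,ey,ez,n=frame();z=-n;x=s*ey;y=np.cross(z,x)
    return (R.from_rotvec(z*turn)*R.from_matrix(np.column_stack([x,y,z]))).as_rotvec()
E
python3 - <<'E'
from h import *
np.set_printoptions(precision=3,suppress=True)
ex,ey,ez,n=frame();bar=np.array([.505,.042,.113])
for s in(1,-1):
  for t in(-.65,0,.65,1.3):
    print(s,t,solver.inverse_kinematics(bar+.02*n,platerot(s,t)),solver.inverse_kinematics(bar+.15*n,platerot(s,t)) is not None)
# pan bar: pinch, fingers close across bar (tool y along tipper y), x=+-ex, along the arc
h=np.array([.628,.110,.16])-.2*ey-.075*ez
for s in(1,-1):
  for a in(0,45):
   for b in (0,a):
    c=np.radians(a);p=h+ey*(.2*np.cos(c)-.075*np.sin(c))+ez*(.2*np.sin(c)+.075*np.cos(c))
    q=np.radians(b);z=-(ez*np.cos(q)-ey*np.sin(q));x=s*ex
    print(s,a,b,p,solver.inverse_kinematics(p,rv(x,np.cross(z,x),z)))
# button
but=np.array([.512,-.022,.116])
r=platerot(-1)
for s in(1,-1):
  q=solver.inverse_kinematics(bar-.03*ey+.16*n,platerot(s));print(q)
robot.goto(bar-.03*ey+.16*n,platerot(-1))
w=camera_model("wrist");cv2.imwrite("pics/w1.png",cv2.resize(snapshot("wrist")[...,::-1],(800,600),interpolation=cv2.INTER_CUBIC))
import pickle;pickle.dump(w,open("w1.pkl","wb"));print(status.observe()["clock"],status.observe()["joint_positions"])
E
```

```text
1 -0.65 None True
1 0 [ 0.495 -0.037 -0.709  0.3   -0.525  2.537] True
1 0.65 [ 0.495 -0.037 -0.709  0.3   -0.525  1.887] True
1 1.3 [ 0.495 -0.037 -0.709  0.3   -0.525  1.237] True
-1 -0.65 [ 0.495 -0.037 -0.709  0.3   -0.525  0.045] True
-1 0 [ 0.495 -0.037 -0.709  0.3   -0.525 -0.605] True
-1 0.65 [ 0.495 -0.037 -0.709  0.3   -0.525 -1.255] True
-1 1.3 [ 0.495 -0.037 -0.709  0.3   -0.525 -1.905] True
1 0 0 [0.628 0.11  0.16 ] [ 0.418  0.459  0.204  0.    -1.316  1.275]
1 0 0 [0.628 0.11  0.16 ] [ 0.418  0.459  0.204  0.    -1.316  1.275]
1 45 0 [ 0.642 -0.001  0.279] [ 0.242  0.441  0.477  0.    -1.607  1.451]
1 45 45 [ 0.642 -0.001  0.279] [-0.203  0.604  0.758 -0.79  -1.909  1.693]
-1 0 0 [0.628 0.11  0.16 ] [ 0.418  0.459  0.204 -0.    -1.316 -1.867]
-1 0 0 [0.628 0.11  0.16 ] [ 0.418  0.459  0.204 -0.    -1.316 -1.867]
-1 45 0 [ 0.642 -0.001  0.279] [ 0.242  0.441  0.477 -0.    -1.607 -1.69 ]
-1 45 45 [ 0.642 -0.001  0.279] [-0.203  0.604  0.758 -0.79  -1.909 -1.449]
[ 0.484 -0.263 -0.503  0.179 -0.945  2.703]
[ 0.484 -0.263 -0.503  0.179 -0.945 -0.439]
2.275 [ 0.483 -0.263 -0.502  0.179 -0.945 -0.439]
```

View pics/w1.png

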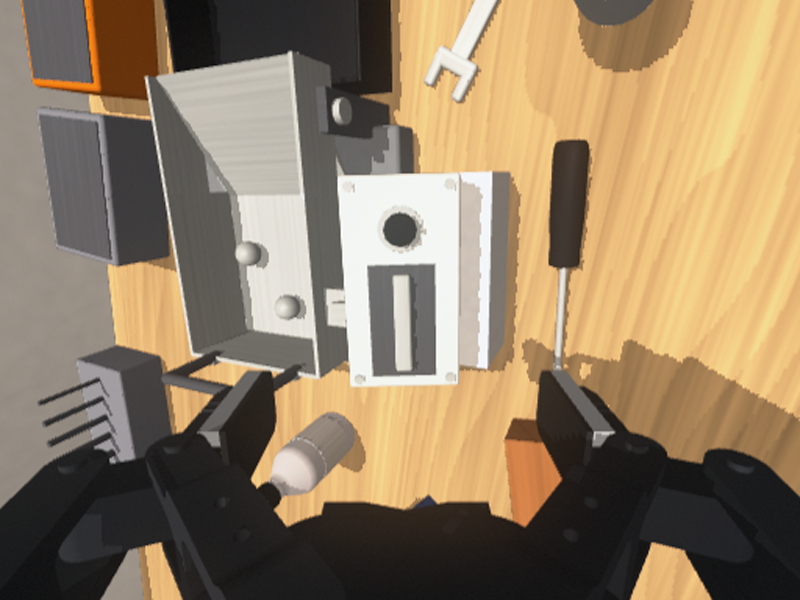

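The close wrist view shows the button at (400,230), the bar from (401,276) to (403,369), the plate corners at (339,175), (458,173), (458,384) and (350,386), and the start of the pan bar at left (165,378). I solve the console pose from these known points.

```bash
python3 - <<'E'
from h import *
import pickle
np.set_printoptions(precision=4,suppress=True)
w=pickle.load(open("w1.pkl","rb"));K=np.array([[w["fx"],0,w["cx"]],[0,w["fy"],w["cy"]],[0,0,1]])
X=np.array([[.04,-.1,0],[-.04,-.1,0],[-.04,.05,0],[.04,.05,0],[0,-.065,.009],[0,-.035,.006],[0,.035,.006]])
u=(np.array([[339,175],[458,173],[458,384],[350,386],[400,230],[401,275],[403,370.]])+.5)/1.5625-.5
ok,r,t=cv2.solvePnP(X,u,K,None)
p,_=cv2.projectPoints(X,r,t,K,None);print((p[:,0]-u))
E=w["extrinsics"];Rw=E[:3,:3]@cv2.Rodrigues(r)[0];o=E[:3,:3]@t[:,0]+E[:3,3]
print("face",o,"n",Rw[:,2],"y",Rw[:,1],"tilt",np.degrees(np.arccos(Rw[2,2])),"yaw",np.degrees(np.arctan2(-Rw[0,1],Rw[1,1])))
print("button",o+Rw@[0,-.065,.009])
E
```

```text
[[-0.6428  0.7743]
 [ 0.9094  0.3229]
 [-0.0787  0.1221]
 [-0.1482  0.1524]
 [-0.1578 -0.2335]
 [-0.0584 -0.8559]
 [ 0.1618 -0.3046]]
face [0.5092 0.0433 0.1089] n [-0.3955 -0.0856  0.9145] y [-0.1549  0.9876  0.0254] tilt 23.871447500879942 yaw 8.916757905691767
button [ 0.5158 -0.0217  0.1155]
```

```bash
sed -i 's/np.radians(7)/np.radians(8)/' h.py; echo 'FACE=np.array([.5085,.0433,.1090])' >>h.py; python3 - <<'E'
from h import *
np.set_printoptions(precision=4,suppress=True)
ex,ey,ez,n=frame();b=FACE-.065*ey+.009*n;r=platerot(-1)
fingers.move_gripper(0,40)
robot.goto(b+.035*n,r)
robot.servo_line(b+.013*n,speed=.08)
f0=status.observe()["force"]
hit=robot.servo_line(b-.006*n,speed=.02,until_force=11)
o=status.observe();print(hit,(o["tool_pos"]-b)@n,(o["force"]-f0)@n,o["clock"])
robot.hold(.2)
robot.servo_line(b+.04*n,speed=.1)
robot.goto(b+.035*ey+.17*n,r)
w=camera_model("wrist");cv2.imwrite("pics/w2.png",cv2.resize(snapshot("wrist")[...,::-1],(800,600),interpolation=cv2.INTER_CUBIC))
print(status.observe()["clock"])
E
```

```text
True 0.006886951761890786 6.907698369980119 4.5583
5.9
```

View pics/w2.png

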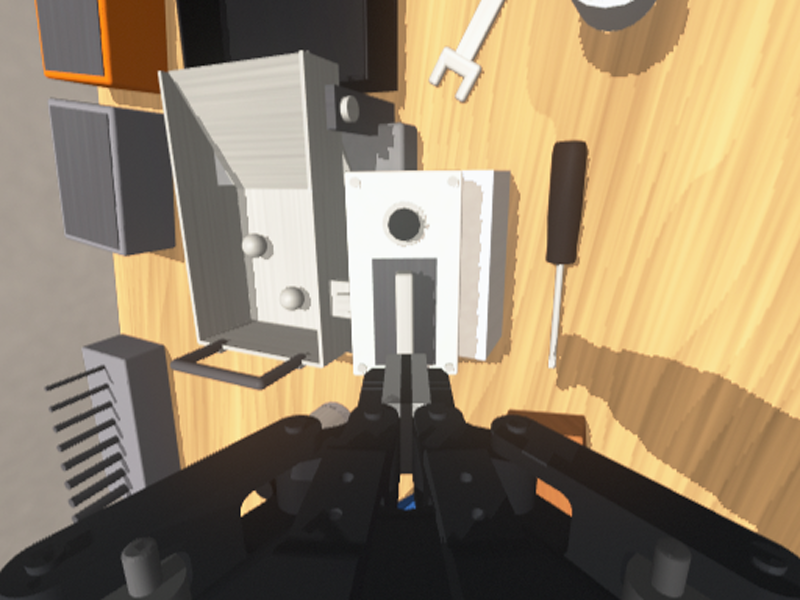

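The view now shows the pan bar at (175,365)-(262,382), and the bar at (404,274) still looks latched, partly hidden by the fingers. I push slowly again and log force against depth.

```bash
python3 - <<'E'
from h import *
np.set_printoptions(precision=4,suppress=True)
ex,ey,ez,n=frame();b=FACE-.065*ey+.009*n;r=platerot(-1)
robot.goto(b+.02*n,r)
f0=status.observe()["force"]
for d in np.arange(.014,-.004,-.0015):
    robot.servo_line(b+d*n,speed=.02);o=status.observe();f=(o["force"]-f0)@n
    print(round(d,4),round((o["tool_pos"]-b)@n,4),round(f,2))
    if f>14:break
robot.hold(.2)
robot.servo_line(b+.04*n,speed=.1)
robot.goto(b+.04*ey+.17*n-.03*ex,r)   # side offset so fingers hide less
fingers.move_gripper(.085,40)
w=camera_model("wrist");cv2.imwrite("pics/w3.png",cv2.resize(snapshot("wrist")[...,::-1],(800,600),interpolation=cv2.INTER_CUBIC))
import pickle;pickle.dump(w,open("w3.pkl","wb"))
print(status.observe()["clock"])
E
```

```text
0.014 0.0143 0.37
0.0125 0.0128 3.64
0.011 0.0111 3.43
0.0095 0.0096 4.63
0.008 0.0081 4.62
0.0065 0.0069 7.51
0.005 0.0067 27.05
10.7
```

View pics/w3.png

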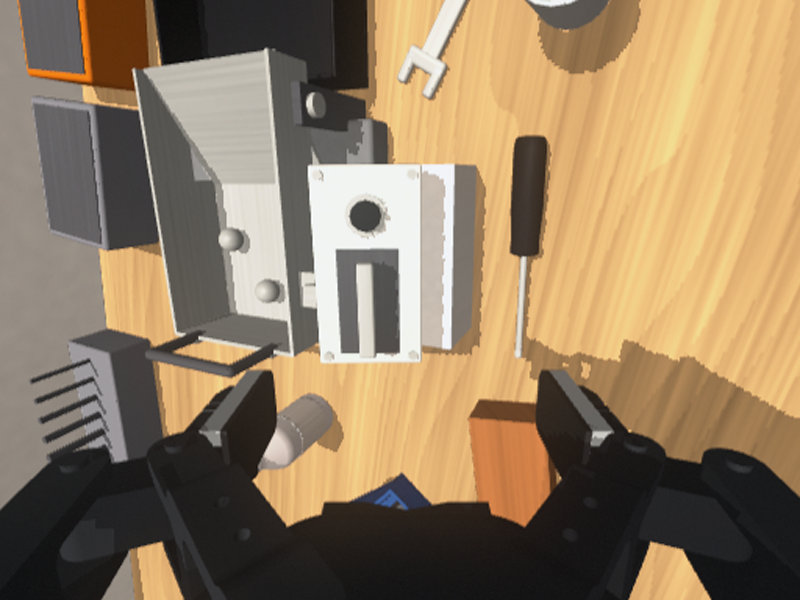

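The bar now measures 94 px against a 197 px plate, where it was 94 of 211 before, and it overhangs the slot end at (367,357), so it has popped. The button bottomed out at about 6 mm of travel. Now I refine the pose and find the pan bar, whose ends are at (148,354) and (235,372).

```bash
python3 - <<'E'
from h import *
import pickle
np.set_printoptions(precision=4,suppress=True)
w=pickle.load(open("w3.pkl","rb"));K=np.array([[w["fx"],0,w["cx"]],[0,w["fy"],w["cy"]],[0,0,1]])
X=np.array([[.04,-.1,0],[-.04,-.1,0],[-.04,.05,0],[.04,.05,0],[0,-.065,.009],[0,-.035,.026],[0,.035,.026]])
f=lambda a:(np.array(a)+.5)/1.5625-.5
u=f([[308,165],[421,164],[421,362],[321,363],[366,216],[364,263],[367,357.]])
ok,r,t=cv2.solvePnP(X,u,K,None)
p,_=cv2.projectPoints(X,r,t,K,None);print((p[:,0]-u))
E=w["extrinsics"];Rw=E[:3,:3]@cv2.Rodrigues(r)[0];o=E[:3,:3]@t[:,0]+E[:3,3]
print("face",o,"n",Rw[:,2],"y",Rw[:,1])
for q in((148,354),(235,372)):print(plane(w,*f(q),.16))
ex,ey,ez,n=frame();print("rel",(o-FACE)@ex,(o-FACE)@ey,(o-FACE)@n)
E
```

```text
[[ 0.0149  0.1667]
 [ 0.2985  0.1321]
 [ 0.235  -0.0218]
 [-0.285  -0.3153]
 [-0.5852  0.0889]
 [ 0.0959 -0.3301]
 [ 0.2232  0.2588]]
face [0.5087 0.043  0.1095] n [-0.393  -0.0709  0.9168] y [-0.153   0.9882  0.0108]
[0.6903 0.1257 0.16  ]
[0.5925 0.1099 0.16  ]
rel 0.00012377072047140258 -0.0003458771065111896 0.00040227670424657324
```

```bash
sed -i 's/np.radians(8)/np.radians(9)/' h.py; python3 - <<'E'
from h import *
np.set_printoptions(precision=3,suppress=True)
ex,ey,ez,n=frame();r=platerot(-1)
fingers.move_gripper(.04,25)
robot.goto(FACE+.07*n,r)
print(robot.servo_line(FACE+.018*n,speed=.06,until_force=10))
o=status.observe();f0=o["force"];t0=o["ft_torque"];print((o["tool_pos"]-FACE)@n,o["clock"])
fingers.move_gripper(0,25)
o=status.observe();print(o["width"],o["gripper_force"],o["force"]-f0,o["ft_torque"]-t0)
q=o["joint_positions"].copy()
for a in list(np.arange(.1,1.31,.1))+[1.34,1.38]:
    p=q.copy();p[5]-=a;robot.movej(p);o=status.observe()
    print(round(a,2),q[5]-o["joint_positions"][5],o["force"]-f0,(o["ft_torque"]-t0)@-n)
    if a>1.15 and abs((o["ft_torque"]-t0)@-n)>.8:break
print(o["clock"],o["width"])
E
```

```text
False
0.018313592207022184 12.8
0.011315514492522983 31.371904397383332 [ 0.225 -0.636  2.377] [-0.216 -0.569 -0.249]
0.1 0.09753089427156758 [ 0.979 -0.187  2.013] 0.05075048570617922
0.2 0.19573030370719757 [ 0.677 -0.952  0.944] 0.042221007165324974
0.3 0.294946854701315 [ 0.96  -0.898  0.126] 0.03787951682594093
0.4 0.394592648184265 [ 2.146 -0.83   1.551] 0.016877109405936574
0.5 0.4944394562298102 [ 1.447 -0.338  1.738] 0.05866612571205372
0.6 0.5943802084705798 [ 1.034 -1.099  0.575] 0.026515010642771907
0.7 0.694358441132854 [ 1.381 -1.879  1.166] 0.033757732221921605
0.8 0.7943422046822588 [ 1.527 -0.924  1.476] 0.03060291414026299
0.9 0.8943809992097895 [ 1.289 -0.433  0.84 ] 0.025780591649742498
1.0 0.9943523783202326 [ 1.852 -1.599  0.79 ] 0.0132045667360258
1.1 1.0943382415120038 [ 2.238 -0.953  1.164] -0.005821644911300347
1.2 1.1943578020014929 [ 0.806 -0.612  1.184] 0.049923227345450724
1.3 1.2943485802242258 [ 1.761 -1.76   2.015] 0.003768973738598439
1.34 1.335523202417183 [ 1.666 -1.854  1.066] -0.535377012964927
1.38 1.3765249602230312 [ 0.77  -1.271  1.869] -0.9631251999847256
16.9083 0.011151560382243183
```

Turned to its stop: the torque rises sharply at 1.33 rad. I release and look at the pan bar from above.

```bash
python3 - <<'E'
from h import *
import pickle
np.set_printoptions(precision=3,suppress=True)
ex,ey,ez,n=frame();o=status.observe()
fingers.move_gripper(.04,25)
robot.servo_line(o["tool_pos"]+.09*n,speed=.12)
x=-ex;r=rv(x,np.cross(-ez,x),-ez)
robot.goto([.637,.115,.30],r)
w=camera_model("wrist");im=snapshot("wrist");cv2.imwrite("pics/w4.png",cv2.resize(im[...,::-1],(800,600),interpolation=cv2.INTER_CUBIC))
pickle.dump(w,open("w4.pkl","wb"));print(status.observe()["clock"])
E
```

```text
19.3
```

View pics/w4.png

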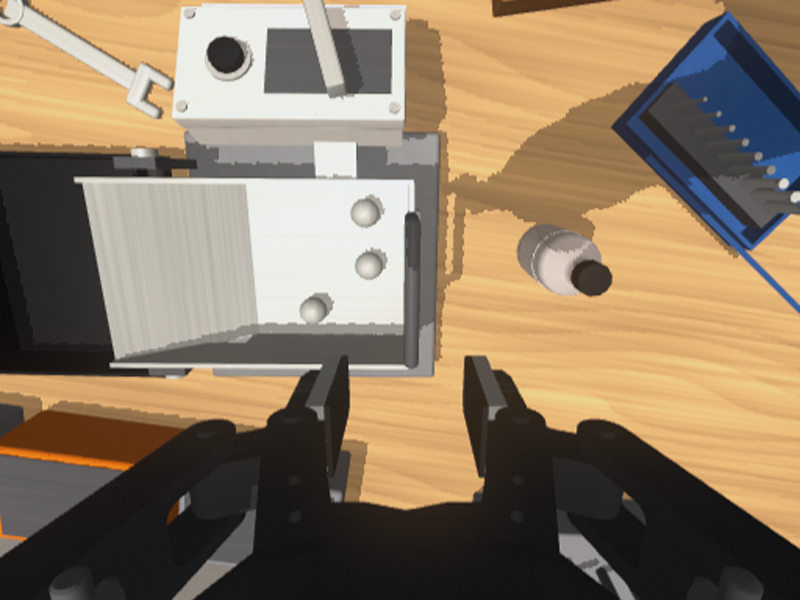

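The handle is out and turned, the tongue has left the lug, and the pan bar runs from (413,213) to (411,367). I locate it and lift along the arc.

```bash
python3 - <<'E'
from h import *
import pickle
np.set_printoptions(precision=4,suppress=True)
w=pickle.load(open("w4.pkl","rb"));f=lambda a:(np.array(a)+.5)/1.5625-.5
a=plane(w,*f((413,213)),.16);b=plane(w,*f((411,367)),.16);m=(a+b)/2
print(a,b,m,np.linalg.norm(a-b),np.degrees(np.arctan2(*(b-a)[1::-1])))
np.save("panbar.npy",m)
ex,ey,ez,n=frame();x=-ex;r=rv(x,np.cross(-ez,x),-ez)
robot.goto(m+.05*ez,r)
print(robot.servo_line(m-.008*ez,speed=.06,until_force=10))
f0=status.observe()["force"]
fingers.move_gripper(0,45);o=status.observe();print(o["width"],o["gripper_force"],o["force"]-f0,o["clock"])
E
```

```text
[0.5911 0.111  0.16  ] [0.6917 0.126  0.16  ] [0.6414 0.1185 0.16  ] 0.10181155154387095 8.486935310490155
False
0.0080379065127276 43.89252305030823 [-1.2055  1.4063  0.8552] 21.2583
```

```bash
cat >> h.py <<'E'
def arc(p0,deg):
    ex,ey,ez,n=frame();c=np.radians(deg)
    return p0+ey*(.2*np.cos(c)-.075*np.sin(c)-.2)+ez*(.2*np.sin(c)+.075*np.cos(c)-.075)
E
python3 - <<'E'
from h import *
np.set_printoptions(precision=2,suppress=True)
p0=status.observe()["tool_pos"];np.save("p0.npy",p0)
f0=status.observe()["force"]
for d in (2,4,6,9,12,15):
    robot.servo_line(arc(p0,d),speed=.06);o=status.observe();print(d,o["force"]-f0,o["width"]*1e3,o["clock"])
E
```

```text
2 [ 3.04  0.21 -6.27] 8.119875375694312 21.5417
4 [ 2.77  1.67 -5.76] 8.620495092999507 21.8167
6 [ 1.63  1.61 -4.65] 8.178689939258124 22.0917
9 [ 0.7   2.62 -4.53] 8.181765299861867 22.425
12 [-0.69  2.53 -3.44] 7.704925050816137 22.7583
15 [-1.22  3.09 -2.09] 8.51511350146455 23.0917
```

```bash
python3 - <<'E'
from h import *
np.set_printoptions(precision=2,suppress=True)
p0=np.load("p0.npy");f0=status.observe()["force"]
for d in range(18,46,3):
    robot.servo_line(arc(p0,d),speed=.05);o=status.observe();print(d,o["force"]-f0,o["width"]*1e3,o["clock"])
robot.hold(1.2)
k=np.hstack([snapshot("scene")[140:320,90:340],snapshot("top")[80:260,170:420]])
cv2.imwrite("pics/up.png",cv2.resize(k[...,::-1],(800,288),interpolation=cv2.INTER_CUBIC))
print(status.observe()["tool_pos"],status.observe()["clock"])
E
```

```text
18 [-0.18  1.14  1.35] 8.325075341253482 23.4667
21 [-0.64  2.12  0.92] 8.330990449429866 23.8417
24 [-1.68  1.85  1.6 ] 7.9916104819524225 24.2167
27 [-2.28  2.15  4.02] 8.403708799765933 24.5917
30 [-1.77  3.14  4.73] 7.605703025568375 24.9667
33 [-3.23  4.21  5.57] 8.275919932332975 25.3417
36 [-3.08  3.27  7.05] 8.128070425017048 25.7167
39 [-4.92  3.66  8.07] 7.858452938235115 26.0917
42 [-4.14  2.78 10.56] 8.198578528283097 26.4667
45 [-4.15  0.44  9.21] 7.941653445712508 26.8417
[0.66 0.01 0.27] 28.1417
```

View pics/up.png

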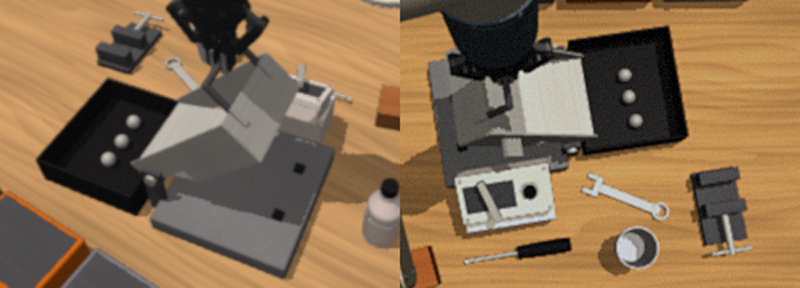

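All three balls lie in the tray (about (133,122), (121,141) and (108,158) in the left crop) with the pan tilted. I lower it gently, release and retreat.

```bash
python3 - <<'E'
from h import *
np.set_printoptions(precision=2,suppress=True)
p0=np.load("p0.npy");ez=np.array([0,0,1.])
for d in list(range(42,5,-3))+[4,2,1,0]:
    robot.servo_line(arc(p0,d),speed=.05 if d>4 else .02)
o=status.observe();print(o["force"],o["tool_pos"]-p0,o["clock"])
robot.hold(.3)
fingers.move_gripper(.02,20);fingers.move_gripper(.05,20)
robot.servo_line(p0+.12*ez,speed=.1)
robot.goto(p0+[-.2,.1,.15],o["tcp_rot"]);robot.hold(.3)
k=np.hstack([snapshot("scene")[140:320,90:340],snapshot("top")[80:260,170:420]])
cv2.imwrite("pics/end.png",cv2.resize(k[...,::-1],(800,288),interpolation=cv2.INTER_CUBIC))
print(status.observe()["clock"])
E
```

```text
[ 4.71  0.61 -2.74] [ 0. -0. -0.] 34.7333
38.3583
```

View pics/end.png

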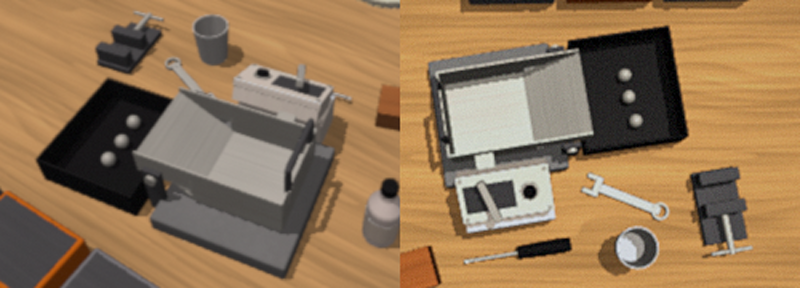

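The pan is level and empty, all three balls are in the tray, the handle is out and turned, and the bystanders are where they were.

```bash
python3 -c "
from bench import *
print(close_job())"
```

```text
the job is handed in; nothing more can be done
None
```

The job is handed in: all three balls are in the black tray, the pan was lifted to about 45° and lowered gently back to level, the T-handle is out and turned to its stop, and the other things were left where they stood (about 38 s on the robot's clock).

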